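# Pack the door-fitting tray

### The job

Pack the fitted tray for a door-handle job: put the hole saw (for the latch bore), the wide yellow-handled chisel (for the latch plate), the green cross-head screwdriver and the green folding hex-key set each into the pocket cut to its outline, lying or standing right down on the pocket floor, the two long tools with their handles at the wide end. Leave the narrow red chisel and the grey slotted screwdriver where they lie.

Things in the scene. Friction and masses are not known exactly. Their poses are not given: they have to be found in the camera images.
- chisel_18: The wide chisel: yellow handle, 18 mm blade, lying flat. 240 mm long, handle 28 mm wide and 25 mm high (25 mm above the bench). Origin: centre of its length, at the underside. y runs along it towards the handle, which spans y = +7 to +117 mm; the blade spans y = -31 to -113 mm. Grip across the handle at about y = +40 mm. About 0.2 kg.
- screwdriver_x: The cross-head screwdriver: green handle with black, lying flat. 209 mm long, handle 28 mm wide and 29 mm high. Origin: centre of its length, at the underside. y runs along it towards the handle, which spans y = +22 to +102 mm; the 8 mm shaft reaches to y = -103 mm. Grip across the handle at about y = +40 mm. About 0.12 kg.
- hole_saw: The hole saw: a black cup of 51 mm diameter standing on its teeth, 42 mm high, with a steel shank 12 mm thick rising from its middle to 82 mm. Origin: centre of the underside, z up. Grip the shank from above, between 44 and 82 mm up. About 0.16 kg.
- hex_keys: The folding hex-key set: green holder, 36 x 96 x 30 mm high. Origin: centre of the underside; y along the 96 mm length. Grip across the 36 mm width. About 0.19 kg.
- chisel_10: The narrow chisel: red handle, otherwise like the yellow one, 240 x 28 x 25 mm, y towards its handle. Does not belong in the tray; leave it where it lies.
- screwdriver_s: The slotted screwdriver: grey handle, otherwise like the green one, 209 x 28 x 29 mm, y towards its handle. Does not belong in the tray; leave it where it lies.
- chisel_pocket: Chisel pocket: longer long pocket (256 mm; handle end 44 wide, blade end 34 wide) in a black foam insert, blue floor, in the fixed wood-rimmed tray (246 x 282 mm). Pockets 10 mm deep, foam and rim tops 20 mm above bench. Origin: on its floor, middle of the finger notch (44 long, 66 across) at the handle end; y along pocket to handle end. A centred chisel has its origin at y = -40 mm, y axes alike.
- driver_pocket: Screwdriver pocket: the shorter long pocket (225 mm; handle end 45 wide, shaft slot only 24 wide), black foam insert in the same tray; may swap places with the chisel insert. Origin: on its floor (10 mm above bench), middle of the finger notch (44 mm long, 66 across) at the handle end; y along pocket to handle end. A centred screwdriver has its origin at y = -40 mm, y axes alike.
- hex_pocket: Hex-key pocket: oblong, 54 x 114 mm, 10 mm deep, blue floor, with a finger notch 44 mm long, 66 across, at its middle; a black foam insert of the same tray. Origin: centre of the pocket, on its floor (10 mm above the bench); y along the 114 mm. It and the hole saw's insert may swap places.
- hole_saw_pocket: Hole saw pocket: round, 64 mm across, 10 mm deep, blue floor, a spare drill bit lying in the foam beside it; a black foam insert of the same tray. Origin: centre of the pocket, on its floor (10 mm above the bench).
Mind the look-alikes: they are no part of the job. What is shaped like the hole_saw but orange is not meant.

How it is judged:
By the outcome, as a careful person would: the job done as asked, in the order asked, and still so for the second after the job is handed in, with the robot touching nothing.
It also fails if it takes over 109 s, if anything falls off the work surface, if the arm or the gripper's body presses on something with over 40 N, if the wrist force passes 120 N, or if a joint passes its speed limit or range.

### The arm

A 6-joint arm with a two-finger parallel gripper is mounted at the origin on a cart in front of the work surface, level with it; the furniture and walls round the work are solid. World frame = base frame: x ahead of the robot, y to its left, z up, the work surface at z = 0. Lengths are in m, angles in rad, forces in N, time in s.
With the tool pointing down it reaches from about 0.25 to 0.725 m from the base axis. Payload 4 kg.
Tool frame: the origin (TCP) lies midway between the tips of the shut fingers; the grasp point (between the pads) lies 19 mm behind it; z points along the fingers, y is the line along which they close (so a half turn about z gives the same grasp; the last joint's range is limited). The gripper opens to 85 mm and grips with 20 to 120 N. Pads are 22 mm wide; open, the fingers measure 114 mm over their backs; the gripper's body (76 mm by 85 mm) begins 54 mm behind the grasp point. The pads swing forward as they close: fully open they stand 13 mm farther back than shut.
Start: joints at [1.115, 0.241, 0.005, 1.335, 0, 1.571], TCP at [0.22, 0.449, 0.231] pointing down, gripper open.
Joint ranges: [-2.72, 2.72], [-1.05, 1.87], [-1.09, 1.28], [-1.99, 2.15], [-1.42, 1.44], [-3.14, 3.14]. Speed limits (rad/s): [2.79, 2.79, 3.14, 3.14, 3.14, 3.14].

### API

Orientations are given as a unit quaternion [x, y, z, w].
In Python, from workcell import get_obs, camera, job_done, silhouettes gives the robot as it stands. The module is installed in compiled form; this text tells all that it offers.
- The arm moves only by the tool drive_tool, never from a script. Its argument "increments" is a list of rows, each a list of 3 entries, a list of its own where there are three numbers: the shift along the world's x, y, z in mm, then the turn, a rotation vector about the world's x, y, z in degrees, then the opening, from 0 (shut) to 1 (fully open). A call has 1 to 8 rows; each row shifts and turns the commanded pose from where the row before left it; what a row does not reach is not made up. A row lasts 1/12 s, in which the tool goes at most 41.7 mm and 7.16 degrees, less where a joint would pass 70% of its speed; a pose out of reach is approached as far as the arm can. A call is refused whole if a number of a shift passes 41.7 or a number of a turn 7.16, either way. A call with a gripper value outside its range is refused whole. The fingers move at their own pace and stop on an object; the grip force is fixed at half the most. Time passes only in rows, so rows that do not move let the fingers close. It gives the time, the measured TCP pose, the force, the opening and the grip force at its end, in the units of the state.
- get_obs(): the state, without advancing time (a new reading comes with each control period).
- camera(name): name is "side" or "top"; returns a dict with "image" (400x640x3 uint8, red, green, blue), "K" (3x3 intrinsics, pixels), "k1" (the pictures are not rectified: a ray, as slopes to the right and down, at radius r is drawn at 1 + k1 r^2 times it, then the intrinsics apply), "view" (4x4, takes a point from world to camera coordinates). Camera axes: x right, y down, z forward; pixel columns grow to the right and rows downward; lengths in m; the calibration is good to about 2 mm. A picture is of the moment at which its call begins. There is no depth.
- job_done(): hands the job in; it is judged then, once.
Trained networks look in a picture, given as the dict that the camera call returned (one of the last four; its "shot" number tells which), for a name from the list of things; names that differ only in an ending like _2 or _b are one class to them, and where a whole thing is asked for, a point or a joint stands for the part that bears it (a point fixed in the world has none). Each returns a list of dicts, best first, with "conf" (0 to 1); they miss things now and then, are a little off and sometimes report something else, mostly with a low value. They report only what shows in the picture. A call takes as long as a camera call. They do not tell look-alikes from the thing itself.
- silhouettes(query, picture): "region" (400x640 bool, what is visible of it) and "bbox" ([left, top, right, bottom] in pixels, round what is visible of it).
The state is a dict: "clock": time; "joint_pos": joint angles; "joint_vel": joint speeds; "tau": joint torques, N m; "eef_pos": TCP position; "tool_rot": TCP orientation; "ft_force": force on the tool from outside, world axes, zero at the start; "ft_torque": the same for the moment, N m; "grip_width": finger opening in m; "grasp_force": force on a finger pad.
Only numpy, scipy, OpenCV 4.12 (cv2) and the standard library are available. Lean on these libraries where they do the work, as an engineer would, in place of code of your own. Each camera call takes 0.05 s, during which the arm holds its last target. There are 200 camera calls.

## Working session

There is one attempt and no reset: what is moved stays moved. The work goes in short steps, Python scripts to look and compute and a tool call to move; the robot and the scene stay as the last step left them, time stands still between calls to the robot, and variables do not carry over. Pictures are saved under pics/ and viewed, at most 17 in all, crops included, and the job is handed in when it is done.

Besides the shell and the picture viewer there is one more tool, called after ">>>" by a JSON object that holds its "method" and its "body". drive_tool: Moves the arm, as the interface text tells. Its arguments: {"type":"object","properties":{"increments":{"type":"array"}},"required":["increments"]}

```bash
mkdir -p pics
cat > h.py <<'E'
import numpy as np, cv2
from workcell import get_obs, camera, job_done, silhouettes
def ray(p,c):
    K,k1,V=np.array(c["K"]),c["k1"],np.array(c["view"])
    d=np.array([(p[0]-K[0,2])/K[0,0],(p[1]-K[1,2])/K[1,1]]);u=d.copy()
    for _ in range(20): u=d/(1+k1*(u@u))
    R,t=V[:3,:3],V[:3,3]
    return -R.T@t, R.T@np.array([u[0],u[1],1])
def px2w(p,c,z):
    o,d=ray(p,c); return (o+d*(z-o[2])/d[2])
def w2px(P,c):
    K,k1,V=np.array(c["K"]),c["k1"],np.array(c["view"])
    q=V[:3,:3]@np.array(P)+V[:3,3]; u=q[:2]/q[2]; u=u*(1+k1*(u@u))
    return np.array([K[0,0]*u[0]+K[0,2],K[1,1]*u[1]+K[1,2]])
def rgb(c,reg): return np.median(np.array(c["image"])[reg],axis=0).astype(int)
def rect(reg,c,z):
    ys,xs=np.nonzero(reg)
    P=np.array([px2w((x,y),c,z)[:2] for x,y in zip(xs,ys)])*1000
    (cx,cy),(w,h),a=cv2.minAreaRect(P.astype(np.float32))
    if w>h: a+=90; w,h=h,w
    return P.mean(0).round(1),(round(cx,1),round(cy,1)),(round(w,1),round(h,1)),round(a+90,1)  # a+90: dir of long side
E
cat > a.py <<'E'
from h import *
H=dict(chisel_18=.0125,screwdriver_x=.0145,hole_saw=.04,hex_keys=.03,chisel_10=.0125,screwdriver_s=.0145,chisel_pocket=.02,driver_pocket=.02,hex_pocket=.02,hole_saw_pocket=.02)
for n in("top","side"):
    c=camera(n); cv2.imwrite(f"pics/{n}0.png",c["image"][:,:,::-1])
    o,_=ray((320,200),c);print(n,o.round(3),c["K"][0][0],c["k1"])
    for k in H:
        for s in silhouettes(k,c):
            if s["conf"]>.25: print(n,k,round(s["conf"],2),[int(v) for v in s["bbox"]],rgb(c,s["region"]),s["region"].sum(),rect(s["region"],c,H[k]))
E
python3 a.py
```

```text
top [0.357 0.006 1.626] 498.6489334741715 -0.06683811792715065
top chisel_18 0.93 [211, 162, 216, 236] [178  85  76] 403 (array([510.2, 357.2]), (538.4, 356.6), (26.3, 230.7), 180.4)
top chisel_18 0.65 [370, 153, 382, 223] [230 200 117] 483 (array([ 548. , -172.5]), (559.0, -171.6), (27.2, 235.6), 174.6)
top screwdriver_x 0.85 [177, 169, 189, 232] [103 109 117] 276 (array([478.8, 454.3]), (526.1, 449.7), (33.6, 198.7), 174.2)
top screwdriver_x 0.75 [396, 200, 404, 225] [183 179  56] 251 (array([ 475. , -253.9]), (479.9, -253.6), (29.2, 97.8), 178.3)
top hole_saw 0.64 [448, 181, 471, 198] [240 150  45] 250 (array([ 542.5, -439.8]), (542.7, -440.1), (51.4, 58.6), 114.4)
top hole_saw 0.47 [428, 174, 445, 190] [91 83 79] 231 (array([ 576.1, -365.9]), (576.7, -366.6), (47.4, 58.6), 115.7)
top hex_keys 0.82 [431, 207, 464, 227] [147 146  60] 369 (array([ 461.9, -396. ]), (462.2, -395.8), (40.7, 100.1), 96.2)
top chisel_10 0.93 [211, 162, 216, 236] [178  85  76] 403 (array([510.2, 357.2]), (538.4, 356.6), (26.3, 230.7), 180.4)
top chisel_10 0.65 [370, 153, 382, 223] [230 200 117] 483 (array
[... 2384 characters left out ...]
2, 184] [ 19 103 193] 486 (array([569.7, 141. ]), (567.6, 143.3), (81.4, 132.9), 193.6)
side chisel_pocket 0.9 [278, 177, 356, 204] [24 50 74] 1102 (array([518.8,  43.5]), (520.5, 46.5), (82.5, 265.3), 194.2)
side chisel_pocket 0.42 [282, 192, 361, 214] [35 41 44] 1271 (array([538.4, -30.6]), (538.8, -30.3), (84.5, 268.5), 194.5)
side driver_pocket 0.88 [282, 191, 360, 216] [33 40 43] 1184 (array([537. , -29.7]), (537.7, -29.1), (76.0, 260.8), 193.6)
side hex_pocket 0.74 [313, 165, 353, 183] [ 19  93 187] 490 (array([566.2, 133.6]), (566.3, 134.6), (76.0, 131.9), 193.6)
side hole_saw_pocket 0.73 [278, 171, 313, 188] [32 38 42] 478 (array([437.6, 103.3]), (437.9, 103.1), (75.2, 129.2), 193.2)
```

View pics/top0.png

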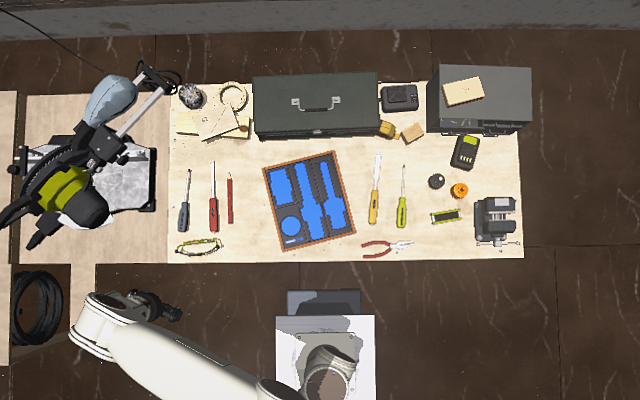

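View pics/side0.png

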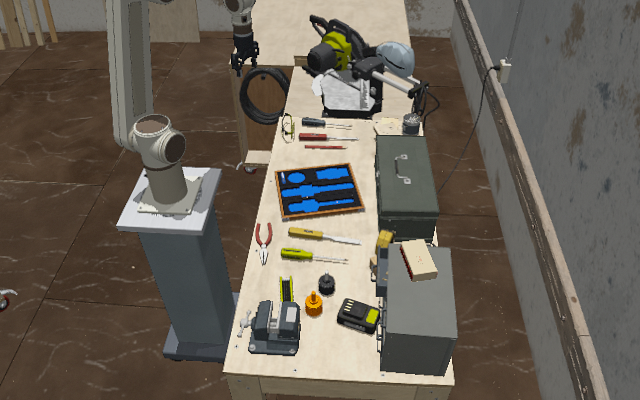

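```bash
cat > b.py <<'E'
from h import *
def ortho(c,z,x0,x1,y0,y1,s=2):  # cols: y from y1 down to y0, rows: x from x1 down
    X=np.arange(x1,x0,-1/s)/1000;Y=np.arange(y1,y0,-1/s)/1000
    K,k1,V=np.array(c["K"]),c["k1"],np.array(c["view"])
    XX,YY=np.meshgrid(X,Y,indexing="ij")
    q=np.stack([XX,YY,np.full_like(XX,z)],-1)@V[:3,:3].T+V[:3,3]
    u=q[...,:2]/q[...,2:];u=u*(1+k1*(u**2).sum(-1,keepdims=True))
    return cv2.remap(np.array(c["image"]),(K[0,0]*u[...,0]+K[0,2]).astype(np.float32),(K[1,1]*u[...,1]+K[1,2]).astype(np.float32),cv2.INTER_CUBIC)
if __name__=="__main__":
    o=get_obs();print(o["eef_pos"],o["tool_rot"])
    T=camera("top");S=camera("side")
    for n,c in(("top",T),("side",S)):
        im=ortho(c,.01,370,670,-120,200); cv2.imwrite(f"pics/o_{n}.png",im[:,:,::-1][:600,:])
        hsv=cv2.cvtColor(im,cv2.COLOR_RGB2HSV);m=((hsv[...,0]>95)&(hsv[...,0]<125)&(hsv[...,1]>150)&(hsv[...,2]>(110 if n=="top" else 80))).astype(np.uint8)
        N,L,st,ce=cv2.connectedComponentsWithStats(m)
        for i in range(1,N):
            if st[i,4]>400:
                ys,xs=np.nonzero(L==i);P=np.stack([670-ys/2,200-xs/2],1).astype(np.float32)
                (cx,cy),(w,h),a=cv2.minAreaRect(P);print(n,"blue",st[i,4]/4,(670-ce[i,1]/2,200-ce[i,0]/2),"rect",cx,cy,w,h,a)
    a=ortho(T,.0125,400,700,-480,-120);b=ortho(S,.0125,400,700,-480,-120)
    cv2.imwrite("pics/o_t2.png",a[:,:,::-1]);cv2.imwrite("pics/o_s2.png",b[:,:,::-1])
E
python3 b.py
```

```text
[0.22007965 0.44892963 0.23129498] [ 2.25918744e-01  9.74146149e-01 -3.41427988e-05  1.37479840e-06]
top blue 8266.0 (np.float64(522.1417856278732), np.float64(-32.9032936123881)) rect 541.7314453125 -28.214454650878906 226.2550811767578 67.65870666503906 13.495734214782715
top blue 10896.0 (np.float64(512.9227927679883), np.float64(43.38923687591776)) rect 523.2462158203125 46.09908676147461 258.4021911621094 66.9002456665039 13.495734214782715
top blue 6664.0 (np.float64(569.8210534213686), np.float64(135.6996173469388)) rect 569.903564453125 136.1529541015625 115.03714752197266 67.96621704101562 13.465209007263184
top blue 3200.0 (np.float64(441.1815234375), np.float64(104.2143359375)) rect 441.25 103.75 63.5 63.5 90.0
side blue 7495.25 (np.float64(514.6718755211634), np.float64(-26.5299356258964)) rect 536.705078125 -20.607955932617188 228.34408569335938 61.85578536987305 13.760785102844238
side blue 9979.75 (np.float64(507.24043688469146), np.float64(50.14847566321802)) rect 518.1446533203125 55.37438201904297 259.6822204589844 64.95632934570312 16.63095474243164
side blue 6301.5 (np.float64(565.4579465206697), np.float64(142.67507736253273)) rect 565.2794799804688 142.3823699951172 117.872314453125 64.39320373535156 14.03624439239502
side blue 3073.25 (np.float64(436.8028959570487), np.float64(110.7872366387375)) rect 437.25006103515625 110.99999237060547 63.28605651855469 61.8718376159668 45.0
side blue 393.25 (np.float64(392.90813731722824), np.float64(95.44723458359822)) rect 389.4508056640625 104.68405151367188 15.887297630310059 62.22712326049805 13.828651428222656
```

View pics/o_top.png

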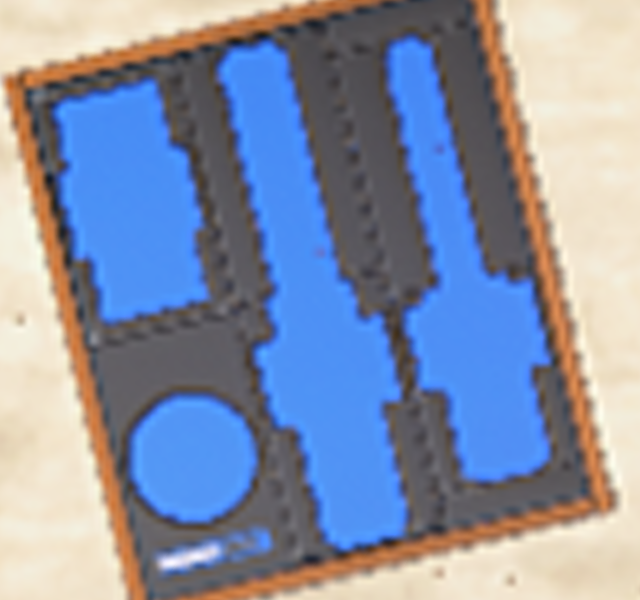

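View pics/o_t2.png

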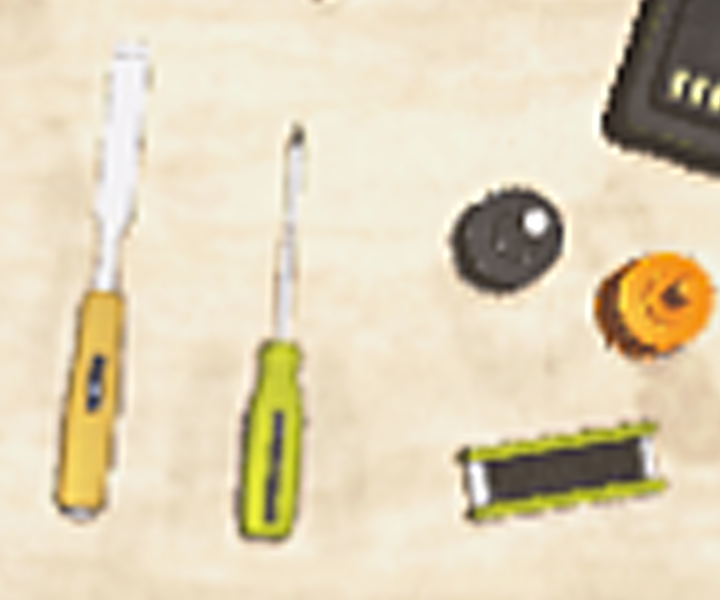

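View pics/o_s2.png

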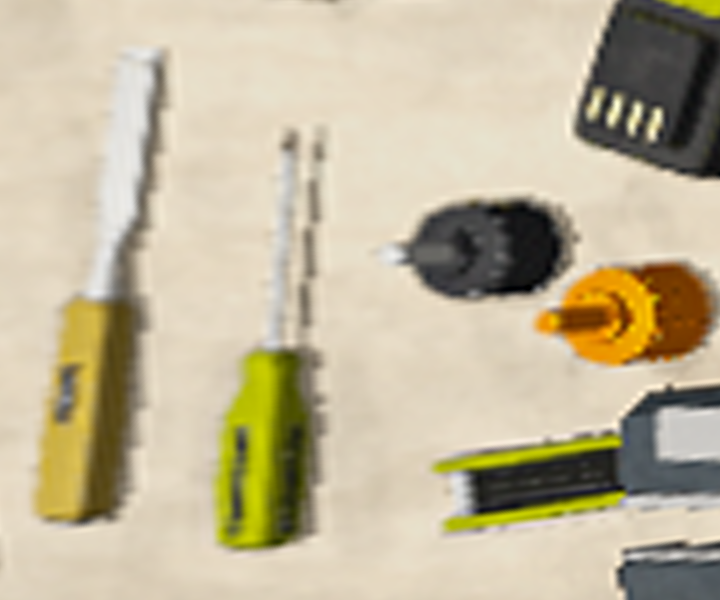

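The top views show the tray with the chisel pocket in the middle (its notch at about px 328,368) and the driver pocket on the right. The hex pocket is upper left and the round pocket lower left (px 194,457). The yellow chisel, green driver, black saw and hex keys lie to the right of the tray. The orange saw is the decoy. I'll start with the black hole saw at about (579, -371).

>>> {"method": "drive_tool", "body": {"increments": [[[15.6,-35.7,0],[0,0,0.86],0.5],[[15.6,-35.7,0],[0,0,0.86],0.5],[[15.6,-35.7,0],[0,0,0.86],0.5],[[15.6,-35.7,0],[0,0,0.86],0.5],[[15.6,-35.7,0],[0,0,0.86],0.5],[[15.6,-35.7,0],[0,0,0.86],0.5],[[15.6,-35.7,0],[0,0,0.86],0.5],[[15.6,-35.7,0],[0,0,0.86],0.5]]}}

```text
clock: 1.87
eef_pos: [0.3453, 0.1617, 0.2316]
tool_rot: [0.166, 0.986, 0.0, 0.0]
ft_force: [0.2, -0.1, -0.1]
grip_width: 0.0429
grasp_force: 0.0
```

```bash
python3 -c "
from h import *
o=get_obs();print(o['joint_pos'],o['eef_pos'])"
```

```text
[ 4.37997941e-01  3.33090591e-03 -2.68749350e-01  1.29762444e+00
 -3.09090733e-05  7.72388590e-01] [0.34525326 0.16168453 0.23162004]
```

>>> {"method": "drive_tool", "body": {"increments": [[[15.6,-35.7,0],[0,0,0.86],0.5],[[15.6,-35.7,0],[0,0,0.86],0.5],[[15.6,-35.7,0],[0,0,0.86],0.5],[[15.6,-35.7,0],[0,0,0.86],0.5],[[15.6,-35.7,0],[0,0,0.86],0.5],[[15.6,-35.7,0],[0,0,0.86],0.5],[[15.6,-35.7,0],[0,0,0.86],0.5],[[15.6,-35.7,0],[0,0,0.86],0.5]]}}

```text
clock: 2.53
eef_pos: [0.4701, -0.1243, 0.2315]
tool_rot: [0.108, 0.994, 0.0, 0.0]
ft_force: [0.7, 0.9, -0.2]
grip_width: 0.0422
grasp_force: 0.0
```

>>> {"method": "drive_tool", "body": {"increments": [[[15.6,-35.7,-10],[0,0,0.86],0.5],[[15.6,-35.7,-10],[0,0,0.86],0.5],[[15.6,-35.7,-10],[0,0,0.86],0.5],[[15.6,-35.7,-10],[0,0,0.86],0.5],[[15.6,-35.7,-10],[0,0,0.86],0.5],[[15.6,-35.7,-10],[0,0,0.86],0.5],[[15.6,-35.7,-10],[0,0,0.86],0.5],[[0,0,0],[0,0,0],0.5]]}}

```text
clock: 3.2
eef_pos: [0.5785, -0.3779, 0.1534]
tool_rot: [0.058, 0.998, 0.001, -0.003]
ft_force: [-1.6, 1.8, -1.5]
grip_width: 0.0429
grasp_force: 0.0
```

>>> {"method": "drive_tool", "body": {"increments": [[[0,0,0],[0,0,0],0.5],[[0,0,-25],[0,0,0],0.5],[[0,0,-30],[0,0,0],0.5],[[0,0,-28],[0,0,0],0.5],[[0,0,-20],[0,0,0],0.5],[[0,0,-8],[0,0,0],0.5],[[0,0,0],[0,0,0],0.5],[[0,0,0],[0,0,0],0.5]]}}

```text
clock: 3.87
eef_pos: [0.5794, -0.3717, 0.0519]
tool_rot: [0.055, 0.998, -0.0, 0.001]
ft_force: [-1.1, -0.1, 0.1]
grip_width: 0.0427
grasp_force: 0.0
```

```bash
python3 -c "
from h import *
c=camera('side');p=w2px((.579,-.371,.06),c);print(p)
x,y=p.astype(int);cv2.imwrite('pics/s1.png',cv2.resize(c['image'][y-50:y+50,x-60:x+60,::-1],None,fx=5,fy=5,interpolation=cv2.INTER_CUBIC))"
```

```text
[327.37846033 276.52552267]
```

View pics/s1.png

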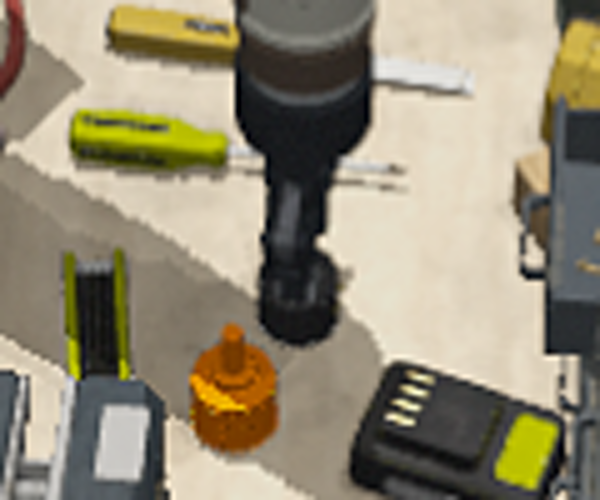

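The fingers straddle the shank of the black cup (crop px 295,300), so I'll close and lift.

>>> {"method": "drive_tool", "body": {"increments": [[[0,0,0],[0,0,0],0],[[0,0,0],[0,0,0],0],[[0,0,0],[0,0,0],0],[[0,0,0],[0,0,0],0],[[0,0,0],[0,0,0],0],[[0,0,0],[0,0,0],0],[[0,0,2],[0,0,0],0],[[0,0,10],[0,0,0],0]]}}

```text
clock: 4.58
eef_pos: [0.5772, -0.3712, 0.0601]
tool_rot: [0.055, 0.998, 0.001, -0.002]
ft_force: [-0.3, 0.3, -4.3]
grip_width: 0.0098
grasp_force: 58.5
```

>>> {"method": "drive_tool", "body": {"increments": [[[0,0,20],[0,0,0],0],[[0,0,35],[0,0,0],0],[[-5.3,18.3,15],[0,0,0],0],[[-10.6,36.6,0],[0,0,0],0],[[-10.6,36.6,0],[0,0,0],0],[[-10.6,36.6,0],[0,0,0],0],[[-10.6,36.6,0],[0,0,0],0],[[-10.6,36.6,0],[0,0,0],0]]}}

```text
clock: 5.25
eef_pos: [0.5194, -0.1693, 0.1324]
tool_rot: [0.056, 0.998, 0.0, -0.0]
ft_force: [0.2, 0.4, -1.7]
grip_width: 0.0101
grasp_force: 58.7
```

>>> {"method": "drive_tool", "body": {"increments": [[[-10.6,36.6,0],[0,0,0],0],[[-10.6,36.6,0],[0,0,0],0],[[-10.6,36.6,0],[0,0,0],0],[[-10.6,36.6,0],[0,0,0],0],[[-10.6,36.6,0],[0,0,0],0],[[-10.6,36.6,0],[0,0,0],0],[[-10.6,36.6,0],[0,0,0],0],[[-5.3,18.3,-10],[0,0,0],0]]}}

```text
clock: 5.92
eef_pos: [0.4409, 0.1071, 0.1242]
tool_rot: [0.054, 0.999, 0.001, 0.001]
ft_force: [-0.0, -0.3, -2.2]
grip_width: 0.0097
grasp_force: 58.8
```

>>> {"method": "drive_tool", "body": {"increments": [[[0,0,-10],[0,0,0],0],[[0,0,0],[0,0,0],0],[[0,0,0],[0,0,0],0]]}}

```text
clock: 6.17
eef_pos: [0.4404, 0.1037, 0.1122]
tool_rot: [0.055, 0.998, -0.0, -0.001]
ft_force: [0.5, -0.4, -1.5]
grip_width: 0.0098
grasp_force: 58.8
```

```bash
python3 -c "
from h import *
c=camera('side');p=w2px((.441,.104,.06),c);print(p)
x,y=p.astype(int);cv2.imwrite('pics/s2.png',cv2.resize(c['image'][y-40:y+50,x-60:x+60,::-1],None,fx=5,fy=5,interpolation=cv2.INTER_CUBIC))"
```

```text
[296.43042226 167.90359553]
```

View pics/s2.png

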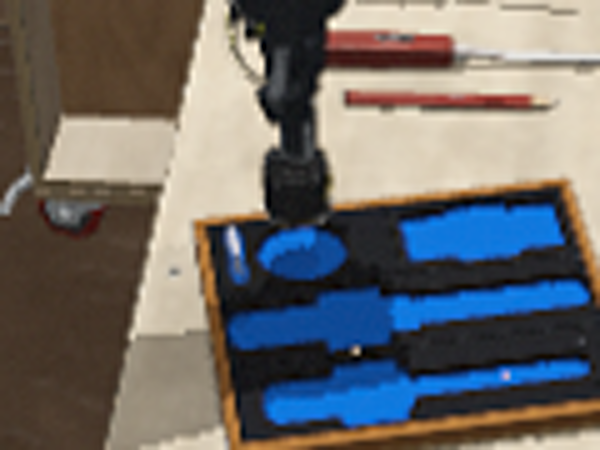

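Side crop: the saw is held upright (px 298,195) above the round pocket (px 302,252), so I'll lower it.

>>> {"method": "drive_tool", "body": {"increments": [[[0,0,-15],[0,0,0],0],[[0,0,-20],[0,0,0],0],[[0,0,-10],[0,0,0],0],[[0,0,-4],[0,0,0],0],[[0,0,0],[0,0,0],0],[[0,0,-2],[0,0,0],0],[[0,0,0],[0,0,0],0]]}}

```text
clock: 6.8
eef_pos: [0.4421, 0.1035, 0.0622]
tool_rot: [0.056, 0.998, 0.0, 0.001]
ft_force: [0.9, 0.1, -1.2]
grip_width: 0.0102
grasp_force: 58.8
```

>>> {"method": "drive_tool", "body": {"increments": [[[0,0,-1.5],[0,0,0],0],[[0,0,0],[0,0,0],0],[[0,0,0],[0,0,0],0]]}}

```text
clock: 7.05
eef_pos: [0.4422, 0.1037, 0.062]
tool_rot: [0.055, 0.998, 0.0, 0.002]
ft_force: [-2.4, -0.4, 9.6]
grip_width: 0.0097
grasp_force: 60.3
```

>>> {"method": "drive_tool", "body": {"increments": [[[0,0,-1.5],[0,0,0],0],[[0,0,0],[0,0,0],0],[[0,0,0],[0,0,0],0]]}}

```text
clock: 7.3
eef_pos: [0.4423, 0.1037, 0.062]
tool_rot: [0.055, 0.998, 0.0, 0.002]
ft_force: [-6.7, -2.2, 21.8]
grip_width: 0.0099
grasp_force: 62.0
```

>>> {"method": "drive_tool", "body": {"increments": [[[0,0,3],[0,0,0],0.4],[[0,0,0],[0,0,0],0.4],[[0,0,0],[0,0,0],0.4],[[0,0,0],[0,0,0],0.4],[[0,0,10],[0,0,0],0.4],[[0,0,30],[0,0,0],0.4],[[0,0,40],[0,0,0],0.4],[[0,0,10],[0,0,0],0.5]]}}

```text
clock: 7.97
eef_pos: [0.4437, 0.1043, 0.1558]
tool_rot: [0.055, 0.998, 0.001, 0.003]
ft_force: [1.1, 0.4, 1.4]
grip_width: 0.0425
grasp_force: 0.0
```

>>> {"method": "drive_tool", "body": {"increments": [[[9.9,-33.9,0],[0,0,0],0.7],[[9.9,-33.9,0],[0,0,0],0.7],[[9.9,-33.9,0],[0,0,0],0.7],[[9.9,-33.9,0],[0,0,0],0.7],[[9.9,-33.9,0],[0,0,0],0.7],[[9.9,-33.9,0],[0,0,0],0.7],[[9.9,-33.9,0],[0,0,0],0.7],[[9.9,-33.9,-20],[0,0,0],0.7]]}}

```text
clock: 8.63
eef_pos: [0.5232, -0.1702, 0.1343]
tool_rot: [0.055, 0.998, -0.001, 0.004]
ft_force: [0.9, 0.7, 0.4]
grip_width: 0.0595
grasp_force: 0.0
```

>>> {"method": "drive_tool", "body": {"increments": [[[0,0,-20],[0,0,0],0.7],[[0,0,-20],[0,0,0],0.7],[[0,0,-10],[0,0,0],0.7],[[0,0,0],[0,0,0],0.7],[[0,0,0],[0,0,0],0.7]]}}

```text
clock: 9.05
eef_pos: [0.5198, -0.1671, 0.0808]
tool_rot: [0.055, 0.998, 0.0, -0.001]
ft_force: [0.2, 0.2, 0.0]
grip_width: 0.0596
grasp_force: 0.0
```

```bash
python3 -c "
from h import *
c=camera('side');p=w2px((.50,-.05,.03),c)
x,y=p.astype(int);cv2.imwrite('pics/s3.png',cv2.resize(c['image'][y-60:y+60,x-70:x+80,::-1],None,fx=5,fy=5,interpolation=cv2.INTER_CUBIC))"
```

```text
(no output)
```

View pics/s3.png

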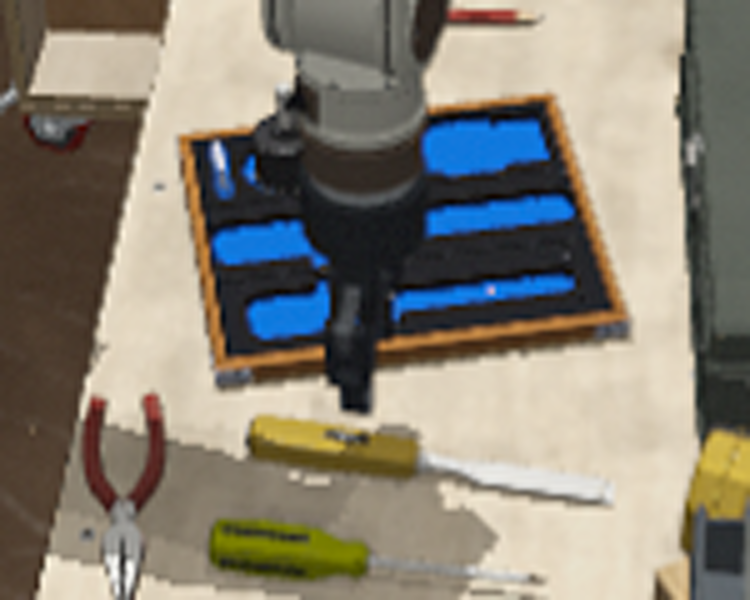

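The saw stands in its pocket (px 285,160), and the gripper is over the yellow handle.

>>> {"method": "drive_tool", "body": {"increments": [[[0,0,-25],[0,0,0],0.7],[[0,0,-30],[0,0,0],0.7],[[0,0,-16],[0,0,0],0.7],[[0,0,-4],[0,0,0],0.7],[[0,0,0],[0,0,0],0.7],[[0,0,0],[0,0,0],0],[[0,0,0],[0,0,0],0],[[0,0,0],[0,0,0],0]]}}

```text
clock: 9.77
eef_pos: [0.5219, -0.1678, 0.0082]
tool_rot: [0.055, 0.998, -0.0, 0.002]
ft_force: [-0.5, -4.3, 11.3]
grip_width: 0.0243
grasp_force: 21.5
```

>>> {"method": "drive_tool", "body": {"increments": [[[0,0,0],[0,0,0],0],[[0,0,0],[0,0,0],0],[[0,0,0],[0,0,0],0]]}}

```text
clock: 10.02
eef_pos: [0.522, -0.1679, 0.0085]
tool_rot: [0.055, 0.998, -0.0, 0.002]
ft_force: [0.2, 1.3, 7.2]
grip_width: 0.0231
grasp_force: 58.9
```

>>> {"method": "drive_tool", "body": {"increments": [[[0,0,5],[0,0,0],0],[[0,0,15],[0,0,0],0],[[0,0,25],[0,0,0],0],[[0,0,25],[0,0,0],0],[[0,0,10],[0,0,0],0],[[0,0,0],[0,0,0],0],[[0,0,0],[0,0,0],0]]}}

```text
clock: 10.6
eef_pos: [0.5204, -0.1676, 0.0863]
tool_rot: [0.055, 0.998, -0.0, 0.0]
ft_force: [-0.1, -0.3, -3.0]
grip_width: 0.023
grasp_force: 59.2
```

```bash
python3 -c "
from h import *
c=camera('side');p=w2px((.53,-.17,.05),c)
x,y=p.astype(int);cv2.imwrite('pics/s4.png',cv2.resize(c['image'][y-40:y+40,x-60:x+60,::-1],None,fx=5,fy=5,interpolation=cv2.INTER_CUBIC))"
```

```text
(no output)
```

View pics/s4.png

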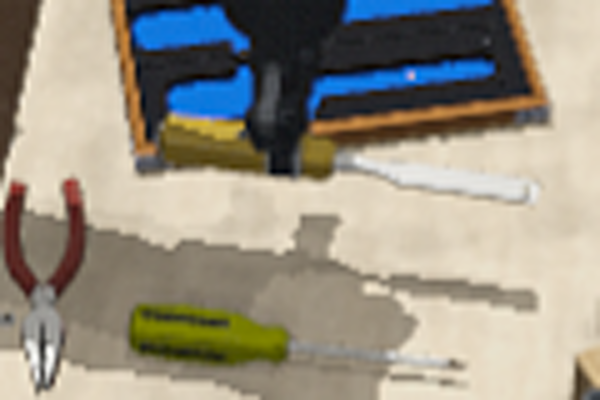

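>>> {"method": "drive_tool", "body": {"increments": [[[-3,17,0],[0,0,1.6],0],[[-6.1,34,0],[0,0,3.3],0],[[-6.1,34,0],[0,0,3.3],0],[[-6.1,34,0],[0,0,3.3],0],[[-6.1,34,0],[0,0,3.3],0],[[-6.1,34,0],[0,0,3.3],0],[[-3,17,0],[0,0,1.7],0],[[0,0,0],[0,0,0],0]]}}

```text
clock: 11.32
eef_pos: [0.4812, 0.0397, 0.0843]
tool_rot: [-0.12, 0.993, 0.001, -0.002]
ft_force: [-0.6, -0.7, -2.5]
grip_width: 0.0225
grasp_force: 59.4
```

>>> {"method": "drive_tool", "body": {"increments": [[[0,0,-15],[0,0,0],0],[[0,0,-18],[0,0,0],0],[[0,0,-8],[0,0,0],0],[[0,0,0],[0,0,0],0],[[0,0,0],[0,0,0],0]]}}

```text
clock: 11.73
eef_pos: [0.4827, 0.0358, 0.0442]
tool_rot: [-0.117, 0.993, -0.0, -0.002]
ft_force: [-0.2, -0.7, -1.9]
grip_width: 0.0229
grasp_force: 59.4
```

```bash
python3 -c "
from h import *
c=camera('side');p=w2px((.51,.05,.05),c)
x,y=p.astype(int);a=cv2.resize(c['image'][y-40:y+45,x-60:x+60,::-1],None,fx=5,fy=5,interpolation=cv2.INTER_CUBIC)
cv2.imwrite('pics/s5.png',a)"
```

```text
(no output)
```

View pics/s5.png

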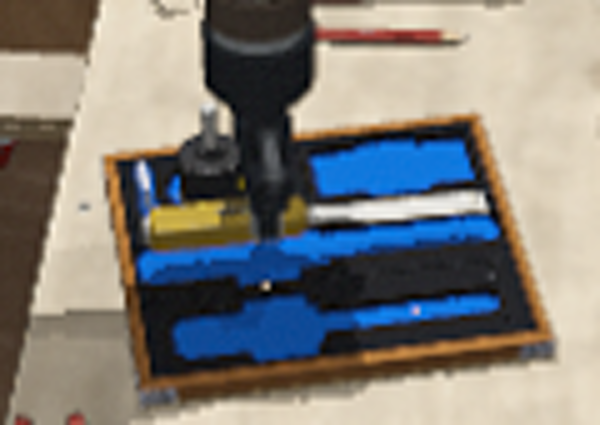

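The chisel is parallel to its pocket and centred lengthwise (px 150–488 within 138–500). I'll lower it.

>>> {"method": "drive_tool", "body": {"increments": [[[0,0,-12],[0,0,0],0],[[0,0,-10],[0,0,0],0],[[0,0,-2],[0,0,0],0],[[0,0,-1],[0,0,0],0],[[0,0,0],[0,0,0],0],[[0,0,0],[0,0,0],0]]}}

```text
clock: 12.28
eef_pos: [0.4842, 0.0364, 0.0207]
tool_rot: [-0.117, 0.993, -0.0, 0.0]
ft_force: [-0.6, -0.3, -2.4]
grip_width: 0.0231
grasp_force: 59.4
```

>>> {"method": "drive_tool", "body": {"increments": [[[0,0,-2],[0,0,0],0],[[0,0,0],[0,0,0],0],[[0,0,0],[0,0,0],0]]}}

```text
clock: 12.53
eef_pos: [0.484, 0.0365, 0.0185]
tool_rot: [-0.117, 0.993, -0.0, 0.0]
ft_force: [-0.0, 1.1, -3.0]
grip_width: 0.0233
grasp_force: 59.4
```

>>> {"method": "drive_tool", "body": {"increments": [[[0,0,-1],[0,0,0],0],[[0,0,0],[0,0,0],0],[[0,0,0],[0,0,0],0]]}}

```text
clock: 12.78
eef_pos: [0.4841, 0.0365, 0.0185]
tool_rot: [-0.117, 0.993, -0.0, 0.001]
ft_force: [-2.5, -0.9, 6.2]
grip_width: 0.0228
grasp_force: 60.4
```

>>> {"method": "drive_tool", "body": {"increments": [[[0,0,-1],[0,0,0],0],[[0,0,0],[0,0,0],0],[[0,0,0],[0,0,0],0]]}}

```text
clock: 13.03
eef_pos: [0.4841, 0.0365, 0.0184]
tool_rot: [-0.117, 0.993, -0.0, 0.001]
ft_force: [-5.3, -0.6, 13.9]
grip_width: 0.0226
grasp_force: 61.2
```

>>> {"method": "drive_tool", "body": {"increments": [[[0,0,2],[0,0,0],0.38],[[0,0,0],[0,0,0],0.38],[[0,0,0],[0,0,0],0.38],[[0,0,0],[0,0,0],0.38],[[0,0,8],[0,0,0],0.4],[[0,0,25],[0,0,0],0.5],[[0,0,35],[0,0,0],0.7],[[0,0,10],[0,0,0],0.7]]}}

```text
clock: 13.7
eef_pos: [0.4863, 0.0366, 0.1006]
tool_rot: [-0.117, 0.993, -0.0, 0.003]
ft_force: [1.0, 0.5, -0.2]
grip_width: 0.0598
grasp_force: 0.0
```

```bash
python3 -c "
from h import *
print(get_obs()['joint_pos'])
for n in ('side','top'):
  c=camera(n);p=w2px((.52,.05,.03),c)
  x,y=p.astype(int);s=c['image'][y-40:y+50,x-60:x+60,::-1]
  a=s if n=='side' else np.vstack([a,s])
a=cv2.resize(a,None,fx=3.3,fy=3.3,interpolation=cv2.INTER_CUBIC)
cv2.imwrite('pics/s6.png',a)"
```

```text
[ 7.52003875e-02  3.12154337e-01 -2.58283476e-01  9.94422290e-01
 -1.29104544e-05 -1.59753144e-01]
```

View pics/s6.png

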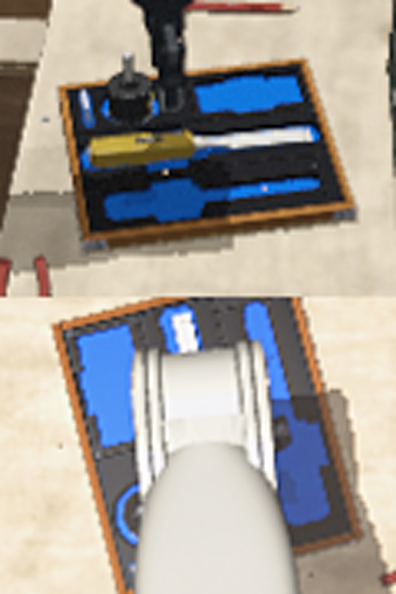

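The chisel lies in its pocket and the saw is upright. Next is the green screwdriver.

>>> {"method": "drive_tool", "body": {"increments": [[[1.4,-36.7,0],[0,0,-2.25],0.7],[[1.4,-36.7,0],[0,0,-2.25],0.7],[[1.4,-36.7,0],[0,0,-2.25],0.7],[[1.4,-36.7,0],[0,0,-2.25],0.7],[[1.4,-36.7,0],[0,0,-2.25],0.7],[[1.4,-36.7,0],[0,0,-2.25],0.7],[[1.4,-36.7,0],[0,0,-2.25],0.7],[[1.4,-36.7,0],[0,0,-2.25],0.7]]}}

```text
clock: 14.47
eef_pos: [0.4938, -0.2585, 0.0949]
tool_rot: [0.041, 0.999, 0.001, -0.001]
ft_force: [1.3, 0.9, 0.2]
grip_width: 0.0597
grasp_force: 0.0
```

>>> {"method": "drive_tool", "body": {"increments": [[[0,0,0],[0,0,0],0.7],[[0,0,0],[0,0,0],0.7],[[0,0,-25],[0,0,0],0.7],[[0,0,-20],[0,0,0],0.7],[[0,0,0],[0,0,0],0.7],[[0,0,0],[0,0,0],0.7]]}}

```text
clock: 14.97
eef_pos: [0.4933, -0.255, 0.0497]
tool_rot: [0.039, 0.999, 0.001, -0.002]
ft_force: [0.3, -0.5, 0.0]
grip_width: 0.0597
grasp_force: 0.0
```

```bash
python3 -c "
from h import *
c=camera('side');p=w2px((.53,-.25,.03),c)
x,y=p.astype(int);a=cv2.resize(c['image'][y-50:y+40,x-60:x+60,::-1],None,fx=5,fy=5,interpolation=cv2.INTER_CUBIC)
cv2.imwrite('pics/s7.png',a)"
```

```text
(no output)
```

View pics/s7.png

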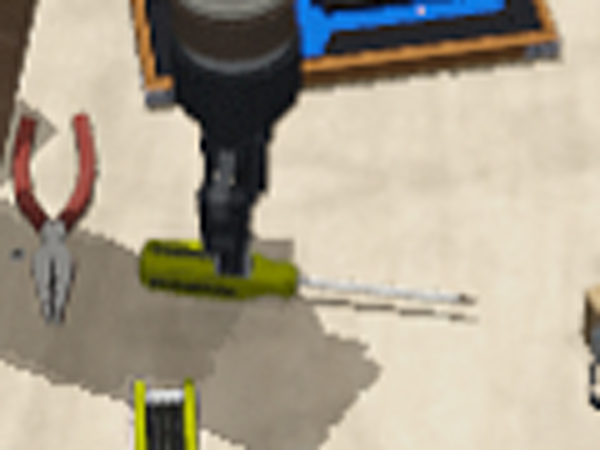

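The fingers straddle the green handle (crop px 232,265). I'll descend and grip.

>>> {"method": "drive_tool", "body": {"increments": [[[0,0,-20],[0,0,0],0.7],[[0,0,-18],[0,0,0],0.7],[[0,0,-6],[0,0,0],0.7],[[0,0,0],[0,0,0],0.7],[[0,0,0],[0,0,0],0.2],[[0,0,0],[0,0,0],0],[[0,0,0],[0,0,0],0],[[0,0,0],[0,0,0],0]]}}

```text
clock: 15.68
eef_pos: [0.4963, -0.2577, 0.0091]
tool_rot: [0.04, 0.999, -0.001, 0.002]
ft_force: [-0.4, 0.3, 4.8]
grip_width: 0.0269
grasp_force: 62.0
```

>>> {"method": "drive_tool", "body": {"increments": [[[0,0,0],[0,0,0],0],[[0,0,0],[0,0,0],0],[[0,0,0],[0,0,0],0]]}}

```text
clock: 15.93
eef_pos: [0.4963, -0.2577, 0.009]
tool_rot: [0.04, 0.999, -0.001, 0.002]
ft_force: [-1.2, 0.5, 4.8]
grip_width: 0.0263
grasp_force: 62.0
```

>>> {"method": "drive_tool", "body": {"increments": [[[0,0,5],[0,0,0],0],[[0,0,15],[0,0,0],0],[[0,0,25],[0,0,0],0],[[0,0,25],[0,0,0],0],[[0,0,5],[0,0,0],0],[[0,0,0],[0,0,0],0]]}}

```text
clock: 16.43
eef_pos: [0.4965, -0.258, 0.0845]
tool_rot: [0.04, 0.999, -0.001, 0.002]
ft_force: [-0.3, 0.3, -2.9]
grip_width: 0.0266
grasp_force: 61.2
```

>>> {"method": "drive_tool", "body": {"increments": [[[0.7,19.4,0],[0,0,1.5],0],[[1.2,36,0],[0,0,3],0],[[1.2,36,0],[0,0,3],0],[[1.2,36,0],[0,0,3],0],[[1.2,36,0],[0,0,3],0],[[1.2,36,0],[0,0,3],0],[[0.5,20,0],[0,0,1.5],0],[[0,0,0],[0,0,0],0]]}}

```text
clock: 17.1
eef_pos: [0.5006, -0.0337, 0.0805]
tool_rot: [-0.12, 0.993, 0.001, -0.002]
ft_force: [-0.5, -0.4, -2.2]
grip_width: 0.0269
grasp_force: 61.1
```

>>> {"method": "drive_tool", "body": {"increments": [[[0,0,-15],[0,0,0],0],[[0,0,-17],[0,0,0],0],[[0,0,-8],[0,0,0],0],[[0,0,0],[0,0,0],0],[[0,0,0],[0,0,0],0]]}}

```text
clock: 17.52
eef_pos: [0.501, -0.0382, 0.0413]
tool_rot: [-0.117, 0.993, 0.0, -0.001]
ft_force: [-0.5, -0.3, -1.0]
grip_width: 0.0268
grasp_force: 61.1
```

```bash
python3 -c "
from h import *
c=camera('side');p=w2px((.53,0,.03),c)
x,y=p.astype(int);a=cv2.resize(c['image'][y-50:y+40,x-60:x+60,::-1],None,fx=5,fy=5,interpolation=cv2.INTER_CUBIC)
cv2.imwrite('pics/s8.png',a)"
```

```text
(no output)
```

View pics/s8.png

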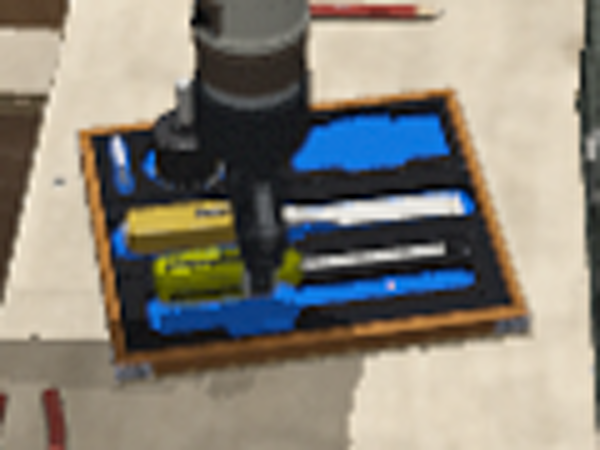

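The driver is parallel to its pocket and centred over it (px 155–465 within 147–475).

>>> {"method": "drive_tool", "body": {"increments": [[[0,0,-10],[0,0,0],0],[[0,0,-9],[0,0,0],0],[[0,0,-2],[0,0,0],0],[[0,0,-1],[0,0,0],0],[[0,0,0],[0,0,0],0],[[0,0,0],[0,0,0],0]]}}

```text
clock: 18.07
eef_pos: [0.5023, -0.0378, 0.0204]
tool_rot: [-0.117, 0.993, -0.0, 0.0]
ft_force: [0.2, -0.8, -0.7]
grip_width: 0.0266
grasp_force: 61.1
```

>>> {"method": "drive_tool", "body": {"increments": [[[0,0,-2],[0,0,0],0],[[0,0,0],[0,0,0],0],[[0,0,0],[0,0,0],0]]}}

```text
clock: 18.32
eef_pos: [0.5029, -0.0378, 0.0191]
tool_rot: [-0.117, 0.993, -0.0, 0.001]
ft_force: [-0.5, -0.4, 2.7]
grip_width: 0.0268
grasp_force: 61.6
```

>>> {"method": "drive_tool", "body": {"increments": [[[0,0,-1],[0,0,0],0],[[0,0,0],[0,0,0],0],[[0,0,0],[0,0,0],0]]}}

```text
clock: 18.57
eef_pos: [0.5029, -0.0378, 0.019]
tool_rot: [-0.117, 0.993, -0.0, 0.001]
ft_force: [-2.8, -0.8, 10.8]
grip_width: 0.0267
grasp_force: 62.8
```

>>> {"method": "drive_tool", "body": {"increments": [[[0,0,2],[0,0,0],0.42],[[0,0,0],[0,0,0],0.42],[[0,0,0],[0,0,0],0.42],[[0,0,0],[0,0,0],0.42],[[0,0,8],[0,0,0],0.42],[[0,0,25],[0,0,0],0.5],[[0,0,35],[0,0,0],0.7],[[0,0,35],[0,0,0],0.8]]}}

```text
clock: 19.23
eef_pos: [0.501, -0.0377, 0.1228]
tool_rot: [-0.117, 0.993, 0.0, -0.002]
ft_force: [1.3, -0.4, 0.2]
grip_width: 0.0655
grasp_force: 0.0
```

>>> {"method": "drive_tool", "body": {"increments": [[[-3.25,-30,0],[0,0,7.1],0.8],[[-3.25,-30,0],[0,0,7.1],0.8],[[-3.25,-30,0],[0,0,7.1],0.8],[[-3.25,-30,0],[0,0,7.1],0.8],[[-3.25,-30,0],[0,0,7.1],0.8],[[-3.25,-30,0],[0,0,7.1],0.8]]}}

```text
clock: 19.73
eef_pos: [0.4824, -0.2189, 0.1228]
tool_rot: [-0.472, 0.881, -0.0, 0.0]
ft_force: [0.6, 0.2, 0.7]
grip_width: 0.0686
grasp_force: 0.0
```

>>> {"method": "drive_tool", "body": {"increments": [[[-3.25,-30,0],[0,0,7.1],0.8],[[-3.25,-30,0],[0,0,7.1],0.8],[[-3.25,-30,0],[0,0,7.1],0.8],[[-3.25,-30,0],[0,0,7.1],0.8],[[-3.25,-30,0],[0,0,7.1],0.8],[[-3.25,-30,0],[0,0,7.1],0.8],[[0,0,0],[0,0,0],0.8],[[0,0,0],[0,0,0],0.8]]}}

```text
clock: 20.4
eef_pos: [0.4626, -0.399, 0.1221]
tool_rot: [0.757, -0.653, -0.0, -0.0]
ft_force: [1.2, 0.6, 0.0]
grip_width: 0.0682
grasp_force: 0.0
```

>>> {"method": "drive_tool", "body": {"increments": [[[0,0,-25],[0,0,0],0.8],[[0,0,-30],[0,0,0],0.8],[[0,0,-10],[0,0,0],0.8],[[0,0,0],[0,0,0],0.8],[[0,0,0],[0,0,0],0.8]]}}

```text
clock: 20.82
eef_pos: [0.4631, -0.3964, 0.0573]
tool_rot: [0.759, -0.652, -0.001, -0.0]
ft_force: [0.3, -0.5, -0.2]
grip_width: 0.0685
grasp_force: 0.0
```

```bash
python3 -c "
from h import *
c=camera('side');p=w2px((.47,-.38,.04),c)
x,y=p.astype(int);a=cv2.resize(c['image'][y-45:y+35,x-50:x+50,::-1],None,fx=5,fy=5,interpolation=cv2.INTER_CUBIC)
cv2.imwrite('pics/s9.png',a)"
```

```text
(no output)
```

View pics/s9.png

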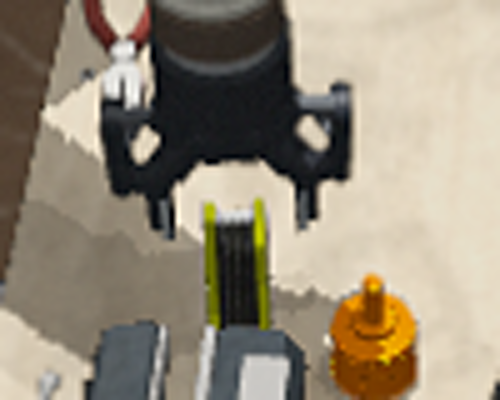

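The fingers (px 163 and 307) straddle the hex set (px 238) symmetrically. I'll grip it high.

>>> {"method": "drive_tool", "body": {"increments": [[[0,0,-20],[0,0,0],0.8],[[0,0,-20],[0,0,0],0.8],[[0,0,-7],[0,0,0],0.8],[[0,0,0],[0,0,0],0.8],[[0,0,0],[0,0,0],0.3],[[0,0,0],[0,0,0],0],[[0,0,0],[0,0,0],0],[[0,0,0],[0,0,0],0]]}}

```text
clock: 21.53
eef_pos: [0.4644, -0.3987, 0.0124]
tool_rot: [0.758, -0.652, 0.002, 0.0]
ft_force: [-0.1, 0.4, 5.2]
grip_width: 0.0345
grasp_force: 62.1
```

>>> {"method": "drive_tool", "body": {"increments": [[[0,0,0],[0,0,0],0],[[0,0,0],[0,0,0],0],[[0,0,0],[0,0,0],0]]}}

```text
clock: 21.78
eef_pos: [0.4644, -0.3986, 0.0124]
tool_rot: [0.758, -0.652, 0.002, 0.0]
ft_force: [0.0, 0.2, 6.1]
grip_width: 0.0348
grasp_force: 62.1
```

>>> {"method": "drive_tool", "body": {"increments": [[[0,0,5],[0,0,0],0],[[0,0,15],[0,0,0],0],[[0,0,25],[0,0,0],0],[[0,0,35],[0,0,0],0],[[0,0,35],[0,0,0],0],[[0,0,10],[0,0,0],0],[[0,0,0],[0,0,0],0],[[0,0,0],[0,0,0],0]]}}

```text
clock: 22.45
eef_pos: [0.4631, -0.3975, 0.1351]
tool_rot: [0.758, -0.652, 0.0, -0.0]
ft_force: [-0.4, 0.2, -2.5]
grip_width: 0.0348
grasp_force: 61.3
```

>>> {"method": "drive_tool", "body": {"increments": [[[7.58,38.1,0],[0,0,-6.09],0],[[7.58,38.1,0],[0,0,-6.09],0],[[7.58,38.1,0],[0,0,-6.09],0],[[7.58,38.1,0],[0,0,-6.09],0],[[7.58,38.1,0],[0,0,-6.09],0],[[7.58,38.1,0],[0,0,-6.09],0],[[7.58,38.1,0],[0,0,-6.09],0]]}}

```text
clock: 23.03
eef_pos: [0.5141, -0.1286, 0.1322]
tool_rot: [-0.467, 0.884, 0.002, -0.002]
ft_force: [-0.2, -0.2, -0.7]
grip_width: 0.0349
grasp_force: 61.2
```

>>> {"method": "drive_tool", "body": {"increments": [[[7.58,38.1,0],[0,0,-6.09],0],[[7.58,38.1,0],[0,0,-6.09],0],[[7.58,38.1,0],[0,0,-6.09],0],[[7.58,38.1,0],[0,0,-6.09],0],[[7.58,38.1,0],[0,0,-6.09],0],[[7.58,38.1,0],[0,0,-6.09],0],[[7.58,38.1,0],[0,0,-6.09],0],[[0,0,0],[0,0,0],0]]}}

```text
clock: 23.7
eef_pos: [0.5685, 0.1427, 0.1319]
tool_rot: [-0.119, 0.993, 0.002, -0.002]
ft_force: [0.7, -0.3, -1.7]
grip_width: 0.0344
grasp_force: 61.3
```

>>> {"method": "drive_tool", "body": {"increments": [[[0,0,0],[0,0,0],0],[[0,0,-30],[0,0,0],0],[[0,0,-35],[0,0,0],0],[[0,0,-20],[0,0,0],0],[[0,0,-5],[0,0,0],0],[[0,0,0],[0,0,0],0],[[0,0,0],[0,0,0],0]]}}

```text
clock: 24.28
eef_pos: [0.5692, 0.1348, 0.0452]
tool_rot: [-0.116, 0.993, -0.0, -0.001]
ft_force: [0.0, 0.3, -1.2]
grip_width: 0.0349
grasp_force: 61.2
```

```bash
python3 -c "
from h import *
c=camera('side');p=w2px((.53,.08,.03),c)
x,y=p.astype(int);a=cv2.resize(c['image'][y-40:y+50,x-60:x+60,::-1],None,fx=5,fy=5,interpolation=cv2.INTER_CUBIC)
cv2.imwrite('pics/s10.png',a)"
```

```text
(no output)
```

View pics/s10.png

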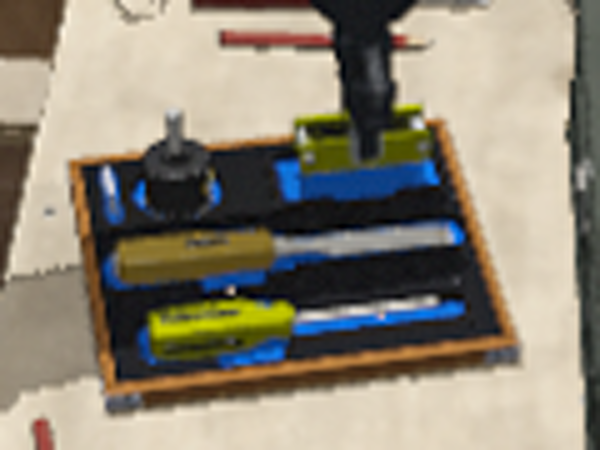

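All three placed tools sit in their pockets. The hex set (px 300–432) is over its pocket (275–440), perhaps 2 mm too far forward, so I'll shift it 2 mm back and lower.

>>> {"method": "drive_tool", "body": {"increments": [[[-2,-0.5,-10],[0,0,0],0],[[0,0,-8],[0,0,0],0],[[0,0,-2],[0,0,0],0],[[0,0,0],[0,0,0],0],[[0,0,-1],[0,0,0],0],[[0,0,0],[0,0,0],0],[[0,0,0],[0,0,0],0]]}}

```text
clock: 24.92
eef_pos: [0.5676, 0.1354, 0.0245]
tool_rot: [-0.116, 0.993, -0.0, 0.0]
ft_force: [0.2, -0.1, -1.6]
grip_width: 0.0344
grasp_force: 61.3
```

>>> {"method": "drive_tool", "body": {"increments": [[[0,0,-2],[0,0,0],0],[[0,0,0],[0,0,0],0],[[0,0,0],[0,0,0],0]]}}

```text
clock: 25.17
eef_pos: [0.5676, 0.1354, 0.0225]
tool_rot: [-0.116, 0.993, 0.0, 0.0]
ft_force: [0.6, -0.0, -1.3]
grip_width: 0.0345
grasp_force: 61.3
```

>>> {"method": "drive_tool", "body": {"increments": [[[0,0,-1],[0,0,0],0],[[0,0,0],[0,0,0],0],[[0,0,0],[0,0,0],0]]}}

```text
clock: 25.42
eef_pos: [0.5676, 0.1354, 0.0224]
tool_rot: [-0.116, 0.993, 0.0, 0.0]
ft_force: [-2.6, -0.7, 6.3]
grip_width: 0.0346
grasp_force: 62.0
```

>>> {"method": "drive_tool", "body": {"increments": [[[0,0,1],[0,0,0],0.55],[[0,0,0],[0,0,0],0.55],[[0,0,0],[0,0,0],0.55],[[0,0,0],[0,0,0],0.55],[[0,0,8],[0,0,0],0.55],[[0,0,30],[0,0,0],0.6],[[0,0,40],[0,0,0],0.6],[[0,0,40],[0,0,0],0.6]]}}

```text
clock: 26.08
eef_pos: [0.5661, 0.135, 0.1408]
tool_rot: [-0.116, 0.993, -0.0, -0.002]
ft_force: [1.8, -0.7, 0.1]
grip_width: 0.0513
grasp_force: 0.0
```

>>> {"method": "drive_tool", "body": {"increments": [[[-20,34,10],[0,0,0],0.6],[[-20,34,10],[0,0,0],0.6],[[-20,34,10],[0,0,0],0.6],[[-20,34,10],[0,0,0],0.6],[[-20,34,10],[0,0,0],0.6],[[-20,34,0],[0,0,0],0.6],[[-20,34,0],[0,0,0],0.6],[[-20,34,0],[0,0,0],0.6]]}}

```text
clock: 26.75
eef_pos: [0.4062, 0.4089, 0.1914]
tool_rot: [-0.116, 0.993, 0.0, 0.001]
ft_force: [1.1, -0.2, -0.2]
grip_width: 0.0509
grasp_force: 0.0
```

>>> {"method": "drive_tool", "body": {"increments": [[[0,0,0],[0,0,0],0.6],[[0,0,0],[0,0,0],0.6],[[0,0,0],[0,0,0],0.6],[[0,0,0],[0,0,0],0.6]]}}

```text
clock: 27.08
eef_pos: [0.4079, 0.4064, 0.1905]
tool_rot: [-0.116, 0.993, -0.0, 0.0]
ft_force: [0.4, -0.6, -0.4]
grip_width: 0.0513
grasp_force: 0.0
```

```bash
python3 -c "
from b import *
c=camera('top');a=ortho(c,.02,370,670,-120,200)[:,:,::-1]
cv2.imwrite('pics/fin.png',a)"
```

```text
(no output)
```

View pics/fin.png

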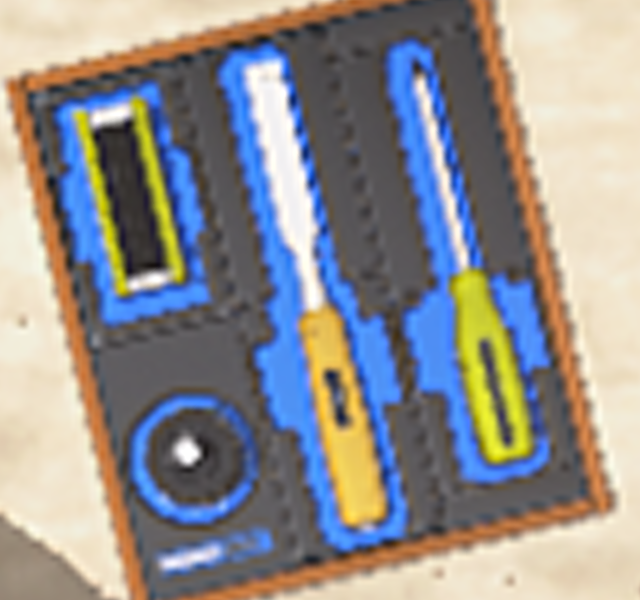

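The top view shows all four tools inside their pockets, with blue floor visible all round each one and both handles at the wide ends. I'll hand in the job.

```bash
python3 -c "
from workcell import job_done
print(job_done())"
```

```text
the job is handed in; nothing more can be done
None
```

The job is handed in: the hole saw, yellow chisel, green screwdriver and hex-key set each rest on the floor of their own pocket, with both handles at the wide ends, and the red chisel and grey screwdriver were left alone.

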